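Latch check of push-button heads

ROBOT

A 7-joint arm with a two-finger parallel gripper is mounted at the origin on a cart in front of the work surface, level with it; the furniture and walls round the work are solid. World frame = base frame: x ahead of the robot, y to its left, z up, the work surface at z = 0. Lengths are in m, angles in degrees, forces in N, time in s.
With the tool pointing down it reaches from about 0.425 to 1.025 m from the base axis. Payload 9.4 kg.
Tool frame: the origin (TCP) lies on the mounting face of the last link; the fingertips stand manip.tip_extent ahead of it and the grasp point (between the pads) lies 167 mm ahead of it (manip.tip_extent is the distance from the TCP to the fingertips, in m); z points along the fingers, y is the line along which they close (so a half turn about z gives the same grasp; the last joint's range is limited). The gripper opens to 93 mm and grips with 3 to 60 N. Pads are 15 mm wide; open, the fingers measure 128 mm over their backs; the gripper's body (75 mm by 188 mm) begins 65 mm behind the grasp point.
Start: joints at [67.282, 34.337, -0.143, 91.639, 0.103, 54.024, -4.572], TCP at [0.228, -0.688, 0.405] pointing down, gripper open.
Joint ranges: [-147.43, 147.43], [-19.82, 112.94], [-74.19, 73.91], [6.32, 146.72], [-59.91, 239.91], [6.04, 106.73], [-150.56, 150.56]. Speed limits (degrees/s): [127.2, 127.2, 172.46, 172.46, 180, 180, 180].

INTERFACE

Orientations are given as [roll, pitch, yaw] about the fixed x, y, z axes, in that order (R = Rz(yaw) Ry(pitch) Rx(roll)).
In Python, from plant import manip, cams, workorder, spotter gives the robot as it stands.
- The arm moves only by the tool tcp_steps, called after ">>>" as name(argument=value, ...), one argument or row to a line, values as JSON. Schema: {"type":"object","properties":{"offsets":{"type":"array","items":{"type":"array","prefixItems":[{"type":"array","items":{"type":"number"},"minItems":3,"maxItems":3},{"type":"number"},{"type":"number"}],"minItems":3,"maxItems":3},"minItems":1,"maxItems":10},"only":{"type":"string"},"quiet":{"type":"boolean"},"lines":{"type":"string"}},"required":["offsets"],"additionalProperties":false}. offsets is a list of rows, 1 to 10 of them, each written [[dx, dy, dz], turn, opening]: dx, dy, dz in m, then a turn about the tool's z in degrees, then the finger opening in m; each row is the pose to reach, as a shift and turn from the pose commanded when the call began, along the tool's axes at that moment; what a row does not reach only later rows make up. A row lasts 1/8 s, in which the tool goes at most 0.0625 m and 10.7 degrees, less where a joint would pass 70% of its speed; a pose out of reach is approached as far as the arm can. The fingers move at their own pace and stop on an object; the grip force is fixed at half the most. Time passes only in rows, so rows that do not move let the fingers close. The tool returns the time, the measured TCP pose, the force, the opening and the grip force at its end. only (a regular expression) keeps the lines of the reply that match it, lines (a string "A,B") keeps lines A to B, and quiet returns only ok. Input that does not fit is refused with a message, and nothing moves.
- manip.sense(): the state, without advancing time (a new reading comes with each control period).
- cams.read_camera(name): name is "scene" or "top" or "wrist"; returns a dict with "pixels" (420x560x3 uint8, red, green, blue), "vfov" (degrees; the focal length in pixels is half the picture's height over the tangent of half this angle, whatever the lens; pixels are square), "cx", "cy" (the principal point, pixels), "world_from_camera" (4x4, takes a point from camera to world coordinates). Camera axes: x right, y up, looking along -z (the intrinsics and any distortion apply to the point x, -y, -z); pixel columns grow to the right and rows downward; lengths in m; the calibration is good to about 2 mm. A picture is of the moment at which its call begins. There is no depth.
- workorder.sign_off(): hands the job in; it is judged then, once.
Trained networks look in a picture, given as the dict that the camera call returned (one of the last four; its "shot" number tells which), for a name from the list of things; names that differ only in an ending like _2 or _b are one class to them, and where a whole thing is asked for, a point or a joint stands for the part that bears it (a point fixed in the world has none). Each returns a list of dicts, best first, with "p" (0 to 1); they miss things now and then, are a little off and sometimes report something else, mostly with a low value. They report only what shows in the picture. A call takes as long as a camera call.
- spotter.boxes_of(picture, query): "bbox" ([centre column, centre row, width, height] in pixels, round what is visible of it).
- spotter.spot_point(picture, query): "centre" ([column, row] in pixels: a listed point, or the origin of a listed thing).
The state is a dict: "clock": time; "q": joint angles; "qvel": joint speeds; "joint_efforts": joint torques, N m; "position": TCP position; "tcp_rot": TCP orientation; "wrist_force": force on the tool from outside, world axes, zero at the start; "moment": the same for the moment, N m; "gripper_width": finger opening in m; "grip_force": force on a finger pad.
Only numpy, scipy, OpenCV 4.12 (cv2) and the standard library are available. Lean on these libraries where they do the work, as an engineer would, in place of code of your own. Each camera call takes 0.05 s, during which the arm holds its last target. There are 200 camera calls.

TASK

Check the latching push-button heads on the test plate: with closed fingertips, gently press the green cap fully home so that it stays in, then the yellow one, then the red one, in that order. Do not press the blue one. Leave the heads standing in their sockets (do not grip or lift them) and the things around the plate where they are.

Things in the scene. Friction and masses are not known exactly. Their poses are not given: they have to be found in the camera images.
- test_plate: aluminium test plate screwed to the bench, 80 x 290 x 24 mm, a row of four round blind sockets 12 mm deep, 70 mm apart along its y axis, whose floors are spring pads (they give up to 3 mm, about 6 N per mm, when a head is pushed down), a push-button head standing loose in each. Origin: centre of its underside; z up, y along the row
- head_green: push-button head with a green cap and a ring-shaped bezel on a black threaded body, 30 mm across, 37 mm high, 30 g, standing upright and loose in a socket of the test plate (about 1 mm play). Which of the four sockets it stands in varies. Origin: centre of its underside, 12 mm above the bench; z up
- top_green (a point): centre of the top of the green cap (cap 22 to 24 mm across, top 49 mm above the bench when not pressed); it goes down with the cap
- head_green_cap (a joint): how far the green cap is pressed down, m: 0 out (as it starts), 0.004 fully in against a hard stop; beyond that the whole head sinks a little on its spring pad. It needs about 3 N all the way, has no return spring and stays where it is pushed to
- head_yellow: push-button head with a yellow cap and a ring-shaped bezel on a black threaded body, 30 mm across, 38.5 mm high, 30 g, standing upright and loose in a socket of the test plate (about 1 mm play). Which of the four sockets it stands in varies. Origin: centre of its underside, 12 mm above the bench; z up
- top_yellow (a point): centre of the top of the yellow cap (cap 22 to 24 mm across, top 50.5 mm above the bench when not pressed); it goes down with the cap
- head_yellow_cap (a joint): how far the yellow cap is pressed down, m: 0 out (as it starts), 0.004 fully in against a hard stop; beyond that the whole head sinks a little on its spring pad. It needs about 3 N all the way, has no return spring and stays where it is pushed to
- head_red: push-button head with a red cap and a ring-shaped bezel on a black threaded body, 30 mm across, 37 mm high, 30 g, standing upright and loose in a socket of the test plate (about 1 mm play). Which of the four sockets it stands in varies. Origin: centre of its underside, 12 mm above the bench; z up
- top_red (a point): centre of the top of the red cap (cap 22 to 24 mm across, top 49 mm above the bench when not pressed); it goes down with the cap
- head_red_cap (a joint): how far the red cap is pressed down, m: 0 out (as it starts), 0.004 fully in against a hard stop; beyond that the whole head sinks a little on its spring pad. It needs about 3 N all the way, has no return spring and stays where it is pushed to
- head_blue: push-button head with a blue cap and a ring-shaped bezel on a black threaded body, 30 mm across, 38.5 mm high, 30 g, standing upright and loose in a socket of the test plate (about 1 mm play). Which of the four sockets it stands in varies. Origin: centre of its underside, 12 mm above the bench; z up
- top_blue (a point): centre of the top of the blue cap (cap 22 to 24 mm across, top 50.5 mm above the bench when not pressed); it goes down with the cap
- head_blue_cap (a joint): how far the blue cap is pressed down, m: 0 out (as it starts), 0.004 fully in against a hard stop; beyond that the whole head sinks a little on its spring pad. It needs about 3 N all the way, has no return spring and stays where it is pushed to
- contactor: black and white three-pole contactor, 74 x 45 x 81 mm, loose on the bench on the far side of the plate. A bystander. Origin: centre of its underside
- screwdriver_red: screwdriver with red handle, 31 x 221 x 32 mm, lies loose on the far side of the plate. A bystander. Origin: centre of its underside
- combi_pliers: pliers with blue handles, 51 x 140 x 13 mm, lie loose on the near side of the plate. A bystander. Origin: centre of its underside
- tape_measure: yellow and black tape measure, 37 x 80 x 65 mm, stands loose on the near side of the plate. A bystander. Origin: centre of its underside

How it is judged:
By the outcome, as a careful person would: the job done as asked, in the order asked, and still so for the second after the job is handed in, with the robot touching nothing.
It also fails if it takes over 51 s, if anything falls off the work surface, if the arm or the gripper's body presses on something with over 40 N, if the wrist force passes 120 N, or if a joint passes its speed limit or range.

## Working session

There is one attempt and no reset: what is moved stays moved. The work goes in short steps, Python scripts to look and compute and a tool call to move; the robot and the scene stay as the last step left them, time stands still between calls to the robot, and variables do not carry over. Pictures are saved under pics/ and viewed, at most 10 in all, crops included, and the job is handed in when it is done.

```bash
mkdir -p pics; cat > h.py <<'E'
import numpy as np,cv2
from plant import manip,cams,spotter
def ray(p,uv):
    f=p["pixels"].shape[0]/2/np.tan(np.radians(p["vfov"])/2)
    T=np.array(p["world_from_camera"]); d=T[:3,:3]@np.array([(uv[0]-p["cx"])/f,-(uv[1]-p["cy"])/f,-1])
    return T[:3,3],d/np.linalg.norm(d)
def onz(p,uv,z):
    o,d=ray(p,uv); return o+d*(z-o[2])/d[2]
def tri(rs):
    A=sum(np.eye(3)-np.outer(d,d) for o,d in rs); b=sum((np.eye(3)-np.outer(d,d))@o for o,d in rs)
    return np.linalg.solve(A,b)
def save(p,n): cv2.imwrite(f"pics/{n}.png",p["pixels"][:,:,::-1])
E
python3 - <<'E'
from h import *
s=manip.sense(); print(s, manip.tip_extent)
R={}
for n in ["scene","top"]:
    p=cams.read_camera(n); save(p,n); print(n,{k:v for k,v in p.items() if k!="pixels"})
    for c in "green yellow red blue".split():
        r=spotter.spot_point(p,"top_"+c)[:2]; print(c,r, onz(p,r[0]["centre"],.05).round(4) if r else 0)
        if r: R.setdefault(c,[]).append(ray(p,r[0]["centre"]))
for c in R: print(c,tri(R[c]).round(4) if len(R[c])>1 else 0)
E
```

```text
{'clock': 0.0, 'q': array([67.28305011, 34.38674041, -0.14679756, 91.67989832,  0.10204452,
       54.02338823, -4.57133558]), 'qvel': array([ 0.05782862,  0.05017925,  0.01879934, -0.09756871,  0.10560879,
       -0.02402167,  0.03438412]), 'joint_efforts': array([ 5.23299718e-06, -7.65083385e+01,  1.49715956e+00, -2.52355385e+01,
       -5.24312141e-02,  1.69227272e-02,  1.64629828e-04]), 'position': array([ 0.22787344, -0.68805654,  0.40383786]), 'tcp_rot': array([-1.79910357e+02,  6.74441398e-03,  1.83268399e+01]), 'wrist_force': array([-0.10870424, -0.44533435, -0.05187736]), 'moment': array([-0.00505306,  0.04794487, -0.0192902 ]), 'grip_force': 0.0, 'gripper_width': 0.09288273208728867} 0.1861
scene {'vfov': 50.95849102845879, 'cx': 282.91499122897244, 'cy': 208.84712251129469, 'world_from_camera': array([[-0.60800897,  0.30628005, -0.73247364, -0.06846391],
       [-0.79365202, -0.21005484,  0.57095835,  0.51216599],
       [ 0.02101352,  0.92847698,  0.37079501,  0.39230474],
       [ 0.        ,  0.        ,  0.        ,  1.        ]]), 'shot': 1}
green [{'centre': [322.7, 
[... 399 characters left out ...]
042375,  0.46028101],
       [-0.99969147,  0.01747693, -0.0176502 ,  0.05693684],
       [-0.01541374,  0.12073039,  0.99256566,  0.96509184],
       [ 0.        ,  0.        ,  0.        ,  1.        ]]), 'shot': 2}
green [{'centre': [375.7, 225.9], 'p': 0.68}] [ 0.5529 -0.0798  0.05  ]
yellow [{'centre': [332.2, 226.8], 'p': 0.69}, {'centre': [294.6, 160.9], 'p': 0.51}] [ 0.55   -0.0065  0.05  ]
red [{'centre': [414.3, 222.0], 'p': 0.5}, {'centre': [412.2, 223.1], 'p': 0.47}] [ 0.5607 -0.1448  0.05  ]
blue [{'centre': [293.2, 225.2], 'p': 0.43}] [0.5516 0.0595 0.05  ]
green [ 0.5531 -0.0786  0.0532]
yellow [ 0.5499 -0.0059  0.0534]
red [ 0.5608 -0.1467  0.0438]
blue [0.5509 0.0592 0.0537]
```

View pics/scene.png

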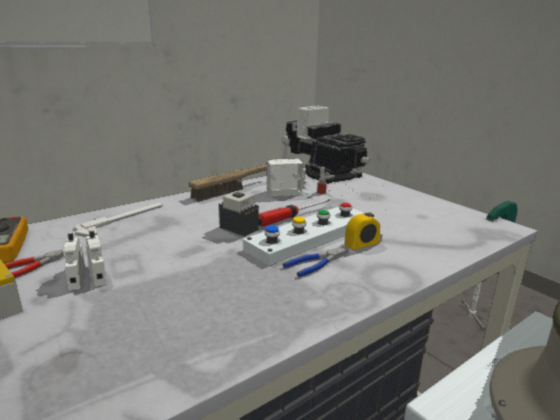

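View pics/top.png

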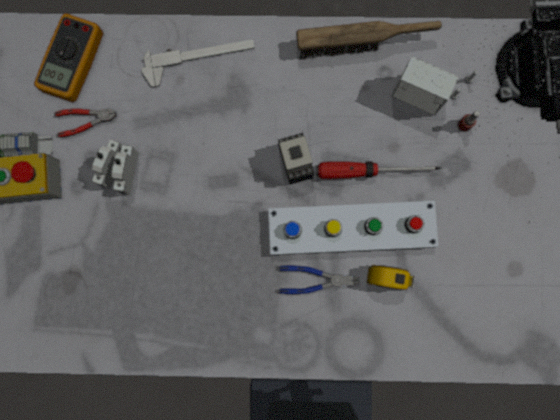

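Both pictures agree on the row. In the top view it reads blue (292,229), yellow (333,227), green (374,226), red (415,223), with the tape measure and pliers on the near side and the contactor and screwdriver on the far side. I'll move over the plate with the fingers closing, then refine with the wrist camera.

>>> tcp_steps(
  offsets=[
    [[0.04, -0.04, 0], 0, 0],
    [[0.08, -0.076, 0], 0, 0],
    [[0.12, -0.115, 0], 0, 0],
    [[0.16, -0.153, 0], 0, 0],
    [[0.2, -0.191, 0], 0, 0],
    [[0.24, -0.229, 0], 0, 0],
    [[0.28, -0.267, 0], 0, 0],
    [[0.32, -0.305, 0], 0, 0],
    [[0.36, -0.343, 0], 0, 0],
    [[0.4, -0.381, 0], 0, 0],
  ],
)

```text
clock: 1.75
position: [0.4886, -0.1992, 0.405]
tcp_rot: [180.0, -0.0, 18.3]
wrist_force: [1.4, -0.4, -0.1]
gripper_width: 0.0012
grip_force: 0.0
```

>>> tcp_steps(
  offsets=[
    [[0.04, -0.04, 0], 0, 0],
    [[0.08, -0.076, 0], 0, 0],
    [[0.1, -0.095, 0], 0, 0],
    [[0.1, -0.095, 0], 0, 0],
    [[0.1, -0.095, 0], 0, 0],
  ],
)

```text
clock: 2.38
position: [0.5525, -0.0801, 0.4047]
tcp_rot: [180.0, 0.0, 18.3]
wrist_force: [-0.2, 0.9, -0.2]
gripper_width: 0.0002
grip_force: 0.0
```

```bash
python3 - <<'E'
from h import *
p=cams.read_camera("wrist"); save(p,"w1"); print(np.array(p["world_from_camera"]).round(3))
for c in "green yellow red blue".split():
    r=spotter.spot_point(p,"top_"+c)[:2]; b=spotter.boxes_of(p,"top_"+c)[:1]; print(c,r,b, onz(p,r[0]["centre"],.05).round(4) if r else 0)
s=manip.sense(); print(s["position"],s["tcp_rot"],s["q"],s["gripper_width"])
E
```

```text
[[ 0.314  0.922  0.226  0.614]
 [-0.949  0.305  0.076 -0.059]
 [ 0.001 -0.238  0.971  0.384]
 [ 0.     0.     0.     1.   ]]
green [{'centre': [285.8, 194.3], 'p': 0.87}, {'centre': [255.1, 179.0], 'p': 0.21}] [{'bbox': [282.7, 194.3, 20.8, 23.2], 'p': 0.68}] [ 0.5533 -0.0832  0.05  ]
yellow [{'centre': [217.5, 179.2], 'p': 0.6}] [{'bbox': [218.6, 177.9, 22.1, 15.8], 'p': 0.79}] [ 0.546 -0.009  0.05 ]
red [{'centre': [343.4, 207.9], 'p': 0.71}] [{'bbox': [343.0, 207.1, 24.4, 22.5], 'p': 0.54}] [ 0.5587 -0.1474  0.05  ]
blue [{'centre': [153.6, 159.9], 'p': 0.69}] [{'bbox': [155.8, 157.3, 26.0, 24.7], 'p': 0.56}] [0.5446 0.06   0.05  ]
[ 0.55280197 -0.07955803  0.40474972] [1.79997425e+02 1.05579761e-03 1.82887680e+01] [  5.42707439  22.98804895  -4.195513   113.52014219   2.37978512
  43.57183875 -71.87219613] 0.000708013718745246
```

View pics/w1.png

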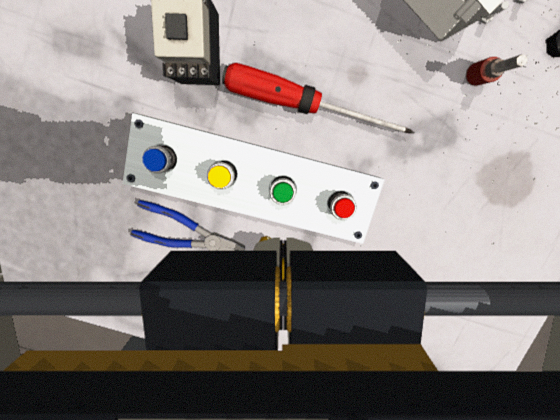

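The wrist view shows the caps as blue (155,159), yellow (220,176), green (284,191) and red (344,208). The fingertips are closed at the bottom edge. I'll refine by taking colour-blob centres near the network's points, triangulating them, and fitting the 70 mm row.

```bash
cat > m.py <<'E'
from h import *
H={"green":(60,18),"yellow":(27,8),"red":(0,10),"blue":(108,14)}
def blob(p,c,uv,r=16):
    hsv=cv2.cvtColor(p["pixels"],cv2.COLOR_RGB2HSV).astype(int); h0,t=H[c]
    dh=abs((hsv[...,0]-h0+90)%180-90)
    m=((dh<t)&(hsv[...,1]>130)&(hsv[...,2]>60)).astype(np.uint8)
    n,l,s,ce=cv2.connectedComponentsWithStats(m)
    k=[i for i in range(1,n) if s[i,4]>15 and np.hypot(*(ce[i]-uv))<r]
    if not k: return None
    i=max(k,key=lambda i:s[i,4]); return ce[i],s[i]
E
python3 - <<'E'
from m import *
init={"wrist":dict(green=(284,191),yellow=(220,176),red=(344,208),blue=(155,159)),
"top":dict(green=(374,226),yellow=(333,227),red=(415,223),blue=(292,229)),
"scene":dict(green=(323,213),yellow=(298,220),red=(345,208),blue=(271,230))}
Z=dict(green=.049,red=.049,yellow=.0505,blue=.0505)
P={n:cams.read_camera(n) for n in init}
for c in H:
    rs=[]
    for n in init:
        b=blob(P[n],c,init[n][c])
        if b is None: print(c,n,"none");continue
        print(c,n,b[0].round(1),b[1],onz(P[n],b[0],Z[c]).round(4)); rs.append(ray(P[n],b[0]))
    print(c,"tri all",tri(rs).round(4),"wrist+top",tri(rs[:2]).round(4))
E
```

```text
green wrist [282.9 192.6] [273 183  20  20 312] [ 0.5544 -0.0788  0.049 ]
green top [373.  223.9] [369 219   9  10  67] [ 0.5563 -0.0754  0.049 ]
green scene [323. 212.] [319 211   9   3  25] [ 0.5486 -0.0744  0.049 ]
green tri all [ 0.5547 -0.078   0.0463] wrist+top [ 0.5555 -0.0768  0.0518]
yellow wrist [219.5 176.9] [209 166  22  23 395] [ 0.5496 -0.0096  0.0505]
yellow top [331.9 226.9] [327 220  11  14 112] [ 0.5497 -0.0059  0.0505]
yellow scene [298.5 219.5] [293 217  12   6  64] [ 0.5444 -0.0052  0.0505]
yellow tri all [ 0.5493 -0.0081  0.0479] wrist+top [ 0.5494 -0.0076  0.0447]
red wrist [344.5 208.4] [335 199  20  20 316] [ 0.559  -0.1483  0.049 ]
red top none
red scene [345.7 204.6] [342 203   9   4  29] [ 0.5522 -0.1441  0.049 ]
red tri all [ 0.5581 -0.1496  0.0457] wrist+top [ 0.5581 -0.1496  0.0457]
blue wrist [154.8 160.4] [144 150  23  22 408] [0.5451 0.0594 0.0505]
blue top [292.2 228.5] [286 222  13  14 137] [0.5458 0.0611 0.0505]
blue scene [271.7 228.7] [266 226  12   7  65] [0.5388 0.0644 0.0505]
blue tri all [0.5451 0.0606 0.0474] wrist+top [0.5454 0.0606 0.0487]
```

>>> tcp_steps(
  offsets=[
    [[0.0028, -0.0008, 0.05], 0, 0],
    [[0.0028, -0.0008, 0.1], 0, 0],
    [[0.0028, -0.0008, 0.144], 0, 0],
    [[0.0028, -0.0008, 0.144], 0, 0],
    [[0.0028, -0.0008, 0.144], 0, 0],
  ],
)

```text
clock: 3.6
position: [0.5558, -0.0776, 0.2618]
tcp_rot: [180.0, -0.0, 18.3]
wrist_force: [0.1, 1.0, -0.6]
gripper_width: 0.0005
grip_force: 0.0
```

```bash
python3 - <<'E'
from m import *
p=cams.read_camera("wrist"); save(p,"w2"); T=np.array(p["world_from_camera"])
f=210/np.tan(np.radians(p["vfov"])/2)
s=manip.sense(); tip=s["position"]-[0,0,.1861]; 
def proj(w):
    c=T[:3,:3].T@(w-T[:3,3]); return np.array([p["cx"]+f*c[0]/-c[2],p["cy"]-f*c[1]/-c[2]]).round(1)
print("tip",tip,proj(tip),s["wrist_force"])
Z=dict(green=.049,red=.049,yellow=.0505,blue=.0505)
W=dict(green=(.5552,-.078),red=(.5595,-.148),yellow=(.55,-.009),blue=(.5455,.06))
for c in H:
    u=proj(np.array([*W[c],Z[c]])); b=blob(p,c,u,25); n=spotter.spot_point(p,"top_"+c)[:1]
    print(c,u,b and (b[0].round(1),b[1],onz(p,b[0],Z[c]).round(4)),n)
E
```

```text
tip [ 0.55591976 -0.07761683  0.07627629] [283.6 252.2] [-0.44443958 -0.03378316  0.47632267]
green [283.6 237.8] (array([284.7, 232.3]), array([268, 223,  34,  32, 449], dtype=int32), array([ 0.5589, -0.0775,  0.049 ])) [{'centre': [284.2, 243.3], 'p': 0.7}]
yellow [176. 213.] (array([177.6, 212.8]), array([ 158,  195,   40,   37, 1148], dtype=int32), array([ 0.5504, -0.0099,  0.0505])) [{'centre': [172.5, 218.4], 'p': 0.97}]
red [387.1 263.9] (array([390.7, 250.3]), array([380, 248,  22,   9,  54], dtype=int32), array([ 0.569 , -0.1465,  0.049 ])) []
blue [ 64.1 185.3] (array([ 66.1, 185.3]), array([  45,  167,   43,   38, 1289], dtype=int32), array([0.5459, 0.0588, 0.0505])) [{'centre': [63.7, 184.7], 'p': 0.71}]
```

View pics/w2.png

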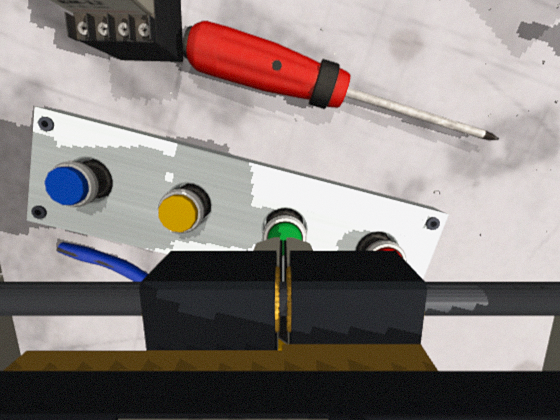

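Laterally the tip (column 283.6) sits on the green cap (column 284.7), and the row and heights agree within 1.5 mm. I'll press gently in small steps, watching the force.

>>> tcp_steps(
  offsets=[
    [[0, 0, 0.015], 0, 0],
    [[0, 0, 0.022], 0, 0],
    [[0, 0, 0.025], 0, 0],
    [[0, 0, 0.027], 0, 0],
    [[0, 0, 0.028], 0, 0],
    [[0, 0, 0.029], 0, 0],
    [[0, 0, 0.029], 0, 0],
  ],
)

```text
clock: 4.72
position: [0.5552, -0.0776, 0.2318]
tcp_rot: [180.0, 0.0, 18.3]
wrist_force: [-2.5, 0.3, 2.3]
gripper_width: 0.0004
grip_force: 1.3
```

>>> tcp_steps(
  offsets=[
    [[0, 0, 0.0005], 0, 0],
    [[0, 0, 0.001], 0, 0],
    [[0, 0, 0.0015], 0, 0],
    [[0, 0, 0.002], 0, 0],
    [[0, 0, 0.002], 0, 0],
  ],
)

```text
clock: 5.35
position: [0.5552, -0.0775, 0.2299]
tcp_rot: [-180.0, 0.0, 18.3]
wrist_force: [-2.8, 0.0, 7.4]
gripper_width: 0.0003
grip_force: 3.8
```

Tip z 43.8 mm at 7.4 N matches cap fully in (4 mm) plus 1.2 mm of pad. I'll add a small margin, then lift straight up.

>>> tcp_steps(
  offsets=[
    [[0, 0, 0.0006], 0, 0],
    [[0, 0, 0.0006], 0, 0],
  ],
)

```text
clock: 5.6
position: [0.5552, -0.0775, 0.2295]
tcp_rot: [-180.0, 0.0, 18.3]
wrist_force: [-3.1, 0.6, 9.6]
gripper_width: 0.0004
grip_force: 5.0
```

>>> tcp_steps(
  offsets=[
    [[0, 0, -0.002], 0, 0],
    [[0, 0, -0.01], 0, 0],
    [[0, 0, -0.05], 0, 0],
    [[0, 0, -0.076], 0, 0],
    [[0, 0, -0.076], 0, 0],
  ],
)

```text
clock: 6.22
position: [0.556, -0.0777, 0.3071]
tcp_rot: [179.9, -0.2, 18.3]
wrist_force: [-0.1, 0.5, -0.4]
gripper_width: 0.0002
grip_force: 0.0
```

```bash
python3 - <<'E'
from m import *
p=cams.read_camera("wrist"); save(p,"w3"); T=np.array(p["world_from_camera"])
f=210/np.tan(np.radians(p["vfov"])/2)
s=manip.sense(); print(s["position"])
def proj(w):
    c=T[:3,:3].T@(w-T[:3,3]); return np.array([p["cx"]+f*c[0]/-c[2],p["cy"]-f*c[1]/-c[2]]).round(1)
Z=dict(green=.045,red=.049,yellow=.0505,blue=.0505)
W=dict(green=(.5552,-.078),red=(.5595,-.148),yellow=(.55,-.009),blue=(.5455,.06))
for c in H:
    u=proj(np.array([*W[c],Z[c]])); b=blob(p,c,u,25)
    print(c,u,b and (b[0].round(1),b[1],onz(p,b[0],Z[c]).round(4)))
E
```

```text
[ 0.55556753 -0.07760795  0.30590764]
green [282.8 218.9] (array([283.5, 220.3]), array([270, 208,  28,  26, 568], dtype=int32), array([ 0.5543, -0.0789,  0.045 ]))
yellow [194.9 199.6] (array([195.8, 199.8]), array([180, 185,  32,  31, 766], dtype=int32), array([ 0.5501, -0.0097,  0.0505]))
red [368. 242.] (array([367.6, 240.5]), array([354, 229,  28,  22, 522], dtype=int32), array([ 0.5606, -0.1472,  0.049 ]))
blue [104.1 176.9] (array([105.3, 177. ]), array([ 89, 162,  34,  31, 826], dtype=int32), array([0.5457, 0.0591, 0.0505]))
```

View pics/w3.png

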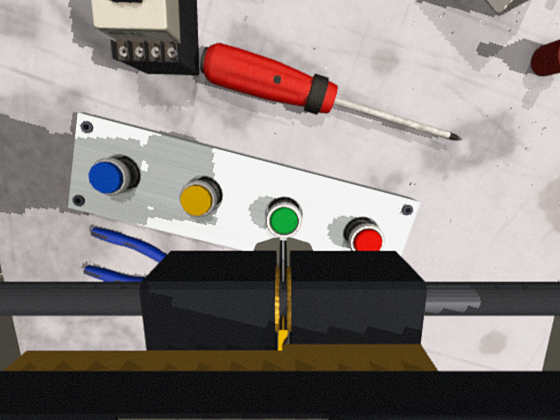

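Green now sits down inside its bezel at (284,220), upright, and everything else is undisturbed. Next is yellow at (0.5501, -0.0093).

>>> tcp_steps(
  offsets=[
    [[0.008, -0.033, 0], 0, 0],
    [[0.0163, -0.0665, 0], 0, 0],
    [[0.0163, -0.0665, 0.02], 0, 0],
    [[0.0163, -0.0665, 0.045], 0, 0],
    [[0.0163, -0.0665, 0.06], 0, 0],
    [[0.0163, -0.0665, 0.065], 0, 0],
    [[0.0163, -0.0665, 0.065], 0, 0],
  ],
)

```text
clock: 7.15
position: [0.5499, -0.0094, 0.2398]
tcp_rot: [-180.0, 0.0, 18.3]
wrist_force: [0.4, -0.0, 0.5]
gripper_width: 0.0005
grip_force: 0.0
```

>>> tcp_steps(
  offsets=[
    [[0, 0, 0.002], 0, 0],
    [[0, 0, 0.004], 0, 0],
    [[0, 0, 0.005], 0, 0],
    [[0, 0, 0.006], 0, 0],
    [[0, 0, 0.0068], 0, 0],
    [[0, 0, 0.0068], 0, 0],
  ],
)

```text
clock: 7.9
position: [0.5501, -0.0093, 0.2334]
tcp_rot: [180.0, -0.0, 18.3]
wrist_force: [1.6, 0.2, 2.8]
gripper_width: 0.0003
grip_force: 1.4
```

>>> tcp_steps(
  offsets=[
    [[0, 0, 0.0005], 0, 0],
    [[0, 0, 0.001], 0, 0],
    [[0, 0, 0.0015], 0, 0],
    [[0, 0, 0.002], 0, 0],
    [[0, 0, 0.0026], 0, 0],
    [[0, 0, 0.0026], 0, 0],
  ],
)

```text
clock: 8.65
position: [0.5501, -0.0093, 0.2312]
tcp_rot: [180.0, -0.0, 18.3]
wrist_force: [0.3, -1.1, 9.7]
gripper_width: 0.0005
grip_force: 4.9
```

9.7 N with the tip at 45.1 mm: yellow is fully in. I'll lift, go high across to red, and look before pressing.

>>> tcp_steps(
  offsets=[
    [[0, 0, -0.002], 0, 0],
    [[0, 0, -0.01], 0, 0],
    [[0, 0, -0.05], 0, 0],
    [[0, 0, -0.076], 0, 0],
    [[-0.013, 0.05, -0.076], 0, 0],
    [[-0.025, 0.1, -0.076], 0, 0],
    [[-0.0345, 0.1347, -0.076], 0, 0],
    [[-0.0345, 0.1347, -0.076], 0, 0],
    [[-0.0345, 0.1347, -0.076], 0, 0],
  ],
)

```text
clock: 9.78
position: [0.5592, -0.1473, 0.3066]
tcp_rot: [-179.9, 0.0, 18.3]
wrist_force: [-0.0, 0.5, 0.8]
gripper_width: 0.0005
grip_force: 0.0
```

```bash
python3 - <<'E'
from m import *
p=cams.read_camera("wrist"); save(p,"w4"); T=np.array(p["world_from_camera"])
f=210/np.tan(np.radians(p["vfov"])/2)
s=manip.sense(); print(s["position"])
def proj(w):
    c=T[:3,:3].T@(w-T[:3,3]); return np.array([p["cx"]+f*c[0]/-c[2],p["cy"]-f*c[1]/-c[2]]).round(1)
Z=dict(green=.045,red=.049,yellow=.0465,blue=.0505)
W=dict(green=(.5552,-.078),red=(.5597,-.148),yellow=(.55,-.009),blue=(.5455,.06))
for c in H:
    u=proj(np.array([*W[c],Z[c]])); b=blob(p,c,u,25)
    print(c,u,b and (b[0].round(1),b[1],onz(p,b[0],Z[c]).round(4)))
E
```

```text
[ 0.55934283 -0.14673037  0.30664084]
green [197.3 194.1] (array([198.7, 195.6]), array([185, 182,  28,  28, 599], dtype=int32), array([ 0.5544, -0.0793,  0.045 ]))
yellow [107.  172.7] (array([108. , 173.6]), array([ 93, 159,  31,  30, 746], dtype=int32), array([ 0.5496, -0.0099,  0.0465]))
red [284.6 217.6] (array([285.2, 218.2]), array([271, 205,  29,  28, 624], dtype=int32), array([ 0.5594, -0.1486,  0.049 ]))
blue [  9.7 149.6] (array([ 14. , 150.5]), array([  0, 135,  32,  32, 840], dtype=int32), array([0.5458, 0.057 , 0.0505]))
```

View pics/w4.png

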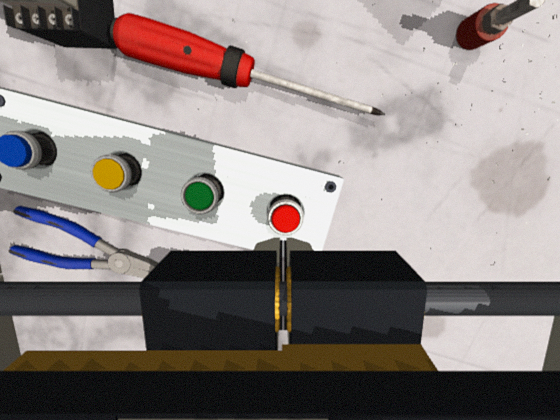

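Red (285,218) lies under the tips' line. Yellow (108,174) and green (199,196) are pressed and upright. Now I'll press red.

>>> tcp_steps(
  offsets=[
    [[0, 0.0008, 0.03], 0, 0],
    [[0, 0.0008, 0.055], 0, 0],
    [[0, 0.0008, 0.066], 0, 0],
    [[0, 0.0008, 0.069], 0, 0],
    [[0, 0.0008, 0.071], 0, 0],
    [[0, 0.0008, 0.072], 0, 0],
    [[0, 0.0008, 0.073], 0, 0],
    [[0, 0.0008, 0.074], 0, 0],
    [[0, 0.0008, 0.0745], 0, 0],
    [[0, 0.0008, 0.0745], 0, 0],
  ],
)

```text
clock: 11.08
position: [0.5599, -0.1488, 0.2323]
tcp_rot: [180.0, -0.0, 18.3]
wrist_force: [0.1, 0.6, 3.3]
gripper_width: 0.0007
grip_force: 1.5
```

>>> tcp_steps(
  offsets=[
    [[0, 0, 0.0005], 0, 0],
    [[0, 0, 0.001], 0, 0],
    [[0, 0, 0.0015], 0, 0],
    [[0, 0, 0.002], 0, 0],
    [[0, 0, 0.0024], 0, 0],
    [[0, 0, 0.0024], 0, 0],
  ],
)

```text
clock: 11.82
position: [0.5599, -0.1488, 0.2301]
tcp_rot: [180.0, -0.0, 18.3]
wrist_force: [0.9, 0.8, 6.3]
gripper_width: 0.0003
grip_force: 3.3
```

>>> tcp_steps(
  offsets=[
    [[0, 0, 0.0006], 0, 0],
    [[0, 0, 0.0006], 0, 0],
  ],
)

```text
clock: 12.08
position: [0.5599, -0.1488, 0.2297]
tcp_rot: [180.0, -0.0, 18.3]
wrist_force: [-0.4, -0.3, 9.7]
gripper_width: 0.0006
grip_force: 4.5
```

>>> tcp_steps(
  offsets=[
    [[0, 0, -0.002], 0, 0],
    [[0, 0, -0.01], 0, 0],
    [[0, 0, -0.05], 0, 0],
    [[0, 0, -0.1], 0, 0],
    [[0, 0, -0.15], 0, 0],
    [[0, 0, -0.15], 0, 0],
    [[0, 0, -0.15], 0, 0],
  ],
)

```text
clock: 12.95
position: [0.5591, -0.1488, 0.3789]
tcp_rot: [-180.0, 0.1, 18.3]
wrist_force: [0.4, -0.3, 0.3]
gripper_width: 0.0003
grip_force: 0.0
```

```bash
python3 - <<'E'
from m import *
p=cams.read_camera("wrist"); c=p["pixels"][80:260,60:440]
cv2.imwrite("pics/w5.png",cv2.resize(c,None,fx=2,fy=2,interpolation=cv2.INTER_CUBIC)[:,:,::-1])
E
```

```text
(no output)
```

View pics/w5.png

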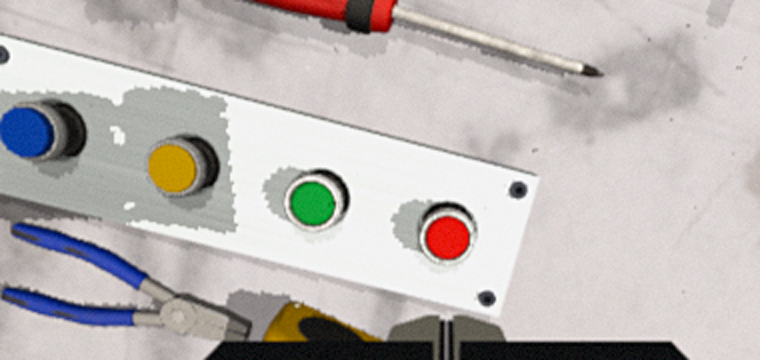

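All four heads stand upright. Green (313,203), yellow (176,167) and red (447,238) are in, blue is untouched, and the pliers, tape and screwdriver are in place. The gripper is clear.

```bash
python3 -c "
from plant import workorder; print(workorder.sign_off())"
```

```text
the job is handed in; nothing more can be done
None
```

I pressed the green, yellow and red caps fully home in that order, each to about 10 N, left blue unpressed, and handed the job in at about 13 s; the last picture showed all the heads upright and nothing in view moved.

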